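Walk a tight plug-in module out of its test socket

TASK

Take the worn plug-in module out of the test socket: slide the keeper fully back off it, away from the module, and then, because the module sits tight, rock it gently, about ten degrees each way, first to the left and then to the right and on like that until its feet come up out of the socket. Set it down upright in the shallow tray without dropping it, then slide the keeper fully forward again over the empty socket. Leave everything else on the table where it is.

Things in the scene. Friction and masses are not known exactly. Their poses are not given: they have to be found in the camera images.
- socket: Fixed test socket, origin at its middle at table height; x points away from the robot (turned up to 0.3 rad), y left, z up. Aluminium base plate x -45 to +105 mm, y +-45 mm, 10 mm thick; black housing 54 x 56 mm round the origin, top 30 mm above the table. Behind it (x +33 to +99 mm) two guide rails, 35 mm high, with the keeper between them.
- socket_mouth (a point): Middle of the housing's top. Sprung brass contacts inside pinch the module's feet by friction, 25 to 40 N in all for a straight pull, about half when one side is raised with the other row of feet (+y or -y) as the pivot. The feet have about 4 mm of room in y, so the module rocks about the socket's x axis (left = its top towards +y); they are free once it is 12 mm up.
- keeper (a joint): Slide of the steel keeper along the socket's +x, in m: 0 = shut, its tongue over the module's flange so that it can be neither lifted nor rocked; 0.030 = fully open. It stays where it is left; about 2 N moves it.
- keeper_knob (a point): Middle of the keeper's upright round black knob, diameter 16 mm, 26 mm tall, its middle about 58 mm and its top 71 mm above the table. At keeper value q it is at x = 60.5 mm + q, y = 0 in the socket's frame. The tongue plate's top is 41.5 mm above the table.
- module_grip (a point): Middle of the loose module's white cover, 26 x 26 mm, from 26 mm below to 14 mm above this point. Below it a black flange 40 (x) x 28 (y) mm, 6 mm thick, then four brass blade feet 14 mm long at x +-9, y +-12 mm, ending 46 mm below this point. Plugged in, it is straight above the socket's origin, 62 mm above the table, axes as the socket's, the flange resting on the housing. 0.06 to 0.13 kg.
- tray: Fixed shallow grey tray, 110 (x) x 130 (y) mm, rim 18 mm high, wall 4 mm. Origin at the middle of its underside, z up; inner floor 4 mm above the table.
- gauge: Bystander: green gauge-pin stand 34 x 62 mm, 41 mm high; origin at the middle of its underside.
- tin: Bystander: round grease tin, diameter 54 mm, 24 mm high; origin at the middle of its underside.
- cap_housing: Bystander: small white moulded housing 25 x 28 x 24 mm; origin at the middle of its underside.
- labels: Bystander: roll of labels, diameter 59 mm, 30 mm high; origin at the middle of its underside.

How it is judged:
By the outcome, as a careful person would: the job done as asked, in the order asked, and still so for the second after the job is handed in, with the robot touching nothing.
It also fails if it takes over 58 s, if anything falls off the work surface, if the arm or the gripper's body presses on something with over 40 N, if the wrist force passes 120 N, or if a joint passes its speed limit or range.

ROBOT

A 6-joint arm with a two-finger parallel gripper is mounted at the origin on the work surface; the furniture and walls round the work are solid. World frame = base frame: x ahead of the robot, y to its left, z up, the work surface at z = 0. Lengths are in m, angles in rad, forces in N, time in s.
With the tool pointing down it reaches from about 0.225 to 0.875 m from the base axis. Payload 3.4 kg.
Tool frame: the origin (TCP) lies on the centre line of the jaws, within the pads' length; the fingertips stand 11 mm ahead of it and the grasp point (between the pads) lies 8 mm behind it; z points along the fingers, y is the line along which they close (so a half turn about z gives the same grasp; the last joint's range is limited). The gripper opens to 85 mm and grips with 20 to 120 N. Pads are 22 mm wide; open, the fingers measure 114 mm over their backs; the gripper's body (76 mm by 85 mm) begins 54 mm behind the grasp point. The pads swing forward as they close: fully open they stand 13 mm farther back than shut.
Start: joints at [-1.297, 0.276, 1.505, -0, 1.361, -0.121], TCP at [0.221, -0.531, 0.242] pointing down, gripper open.
Joint ranges: [-2.89, 2.89], [-0.75, 2.08], [0.22, 2.7], [-1.18, 4.32], [0.11, 2.71], [-2.7, 2.7]. Speed limits (rad/s): [2.57, 2.57, 3.14, 3.14, 3.14, 3.14].

INTERFACE

Orientations are given as a unit quaternion [w, x, y, z].
In Python, from rig import manip, eyes, job gives the robot as it stands.
- The arm moves only by the tool drive_tool, never from a script. Its argument "rows" is a list of rows, each a list of 3 entries, a list of its own where there are three numbers: the turn, a rotation vector about the world's x, y, z in rad, then the shift along the world's x, y, z in cm, then the finger opening in cm, from 0 to 8.54. A call has 1 to 8 rows; each row shifts and turns the commanded pose from where the row before left it; what a row does not reach is not made up. A row lasts 1/8 s, in which the tool goes at most 62.5 mm and 10.7 degrees, less where a joint would pass 70% of its speed; a pose out of reach is approached as far as the arm can. A call is refused whole if a number of a shift passes 6.25 or a number of a turn 0.188, either way. A call with a gripper value outside its range is refused whole. The fingers move at their own pace and stop on an object; "force" is the grip in N (left out, the last holds). Time passes only in rows, so rows that do not move let the fingers close. It gives the time, the measured TCP pose, the force, the opening and the grip force at its end, in the units of the state.
- manip.get_state(): the state, without advancing time (a new reading comes with each control period).
- eyes.get_image(name): name is "scene" or "top" or "wrist"; returns the picture (420x560x3 uint8, red, green, blue); there is no depth.
- eyes.get_calibration(name): a dict with "camera_matrix" (3x3 intrinsics, pixels), "view" (4x4, takes a point from world to camera coordinates). Camera axes: x right, y up, looking along -z (the intrinsics and any distortion apply to the point x, -y, -z); pixel columns grow to the right and rows downward; lengths in m; the calibration is good to about 2 mm. A picture is of the moment at which its call begins: read the wrist's pose just before it. get_calibration takes no time and is no camera call; for the wrist camera it gives the pose at the moment of the call.
- job.sign_off(): hands the job in; it is judged then, once.
The state is a dict: "clock": time; "qpos": joint angles; "qd": joint speeds; "effort": joint torques, N m; "position": TCP position; "ee_rot": TCP orientation; "contact_force": force on the tool from outside, world axes, zero at the start; "moment": the same for the moment, N m; "width": finger opening in m; "gripper_force": force on a finger pad.
Only numpy, scipy, OpenCV 4.12 (cv2) and the standard library are available. Lean on these libraries where they do the work, as an engineer would, in place of code of your own. Each camera call takes 0.05 s, during which the arm holds its last target. There are 200 camera calls.

## Working session

There is one attempt and no reset: what is moved stays moved. The work goes in short steps, Python scripts to look and compute and a tool call to move; the robot and the scene stay as the last step left them, time stands still between calls to the robot, and variables do not carry over. Pictures are saved under pics/ and viewed, at most 10 in all, crops included, and the job is handed in when it is done.

Besides the shell and the picture viewer there is one more tool, called after "Request:" as a command line: name --argument value ..., lists and objects as JSON in quotes. drive_tool: Moves the arm, as the interface text tells. Its arguments: {"type":"object","properties":{"rows":{"type":"array"},"force":{"type":"number"}},"required":["rows"]}

```bash
mkdir -p pics
cat > h.py <<'E'
from rig import manip, eyes, job
import numpy as np, cv2
def snap(n,f):
    im=eyes.get_image(n); cv2.imwrite('pics/'+f,im[:,:,::-1]); return im
def ray(n,u,v,z,c=None):
    c=c or eyes.get_calibration(n); K=np.array(c['camera_matrix']);V=np.array(c['view'])
    d=np.linalg.inv(K)@[u,v,1]; d=V[:3,:3].T@(d*[1,-1,-1]); o=-V[:3,:3].T@V[:3,3]
    return o+d*(z-o[2])/d[2]
def proj(n,p,c=None):
    c=c or eyes.get_calibration(n); K=np.array(c['camera_matrix']);V=np.array(c['view'])
    q=V[:3,:3]@np.array(p)+V[:3,3]; q=K@(q*[1,-1,-1]); return q[:2]/q[2]
E
python3 - <<'E'
from h import *
snap('top','top1.png');snap('scene','scene1.png')
for n in('top','scene','wrist'):print(eyes.get_calibration(n))
s=manip.get_state();print(s)
E
```

```text
{'camera_matrix': array([[527.58266223,   0.        , 284.43488184],
       [  0.        , 527.58266223, 205.35291638],
       [  0.        ,   0.        ,   1.        ]]), 'view': array([[ 0.08717804, -0.99618842, -0.00293641, -0.12099038],
       [ 0.97233032,  0.08444814,  0.21781246, -0.55109064],
       [-0.21673427, -0.02184362,  0.97598622, -1.20822203],
       [ 0.        ,  0.        ,  0.        ,  1.        ]])}
{'camera_matrix': array([[461.51676073,   0.        , 281.77212904],
       [  0.        , 461.51676073, 212.0550415 ],
       [  0.        ,   0.        ,   1.        ]]), 'view': array([[-8.59997614e-01, -5.10297788e-01,  5.21214451e-04,
         4.17161669e-01],
       [ 2.68918163e-01, -4.52335431e-01,  8.50338567e-01,
        -2.40714030e-01],
       [-4.33690126e-01,  7.31429303e-01,  5.26235735e-01,
        -6.46008724e-01],
       [ 0.00000000e+00,  0.00000000e+00,  0.00000000e+00,
         1.00000000e+00]])}
{'camera_matrix': array([[338.07751085,   0.        , 275.54401404],
       [  0.        , 338.07751085, 208.88242518],
       [  0.        ,   0.    
[... 267 characters left out ...]
     ]])}
{'clock': 0.1, 'qpos': array([-1.29700598e+00,  2.76547254e-01,  1.50598591e+00,  6.71505784e-06,
        1.36068107e+00, -1.20967317e-01]), 'qd': array([-0.00033629, -0.00100496, -0.00121861, -0.00030123,  0.00110894,
        0.00028944]), 'effort': array([ 3.22239692e-03, -4.17691827e+01, -2.46406084e+01, -1.07054461e-05,
        5.80474298e-03, -2.82247186e-06]), 'position': array([ 0.22103255, -0.53035017,  0.24152556]), 'ee_rot': array([-8.08675476e-04,  9.80583771e-01,  1.96098980e-01, -5.86199377e-05]), 'contact_force': array([-0.70647951,  0.06553992, -0.73259252]), 'moment': array([-0.02816622, -0.02520681, -0.00230808]), 'gripper_force': 0.0, 'width': 0.08522828841558723}
```

View pics/top1.png

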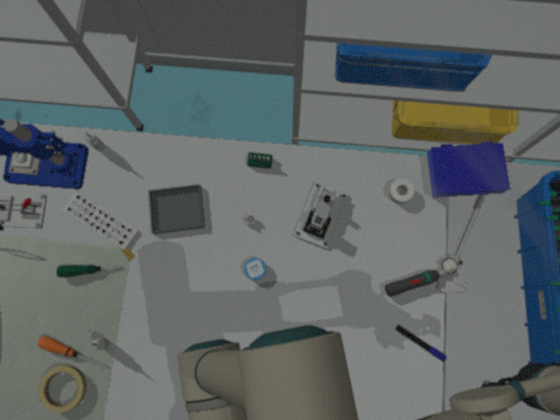

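View pics/scene1.png

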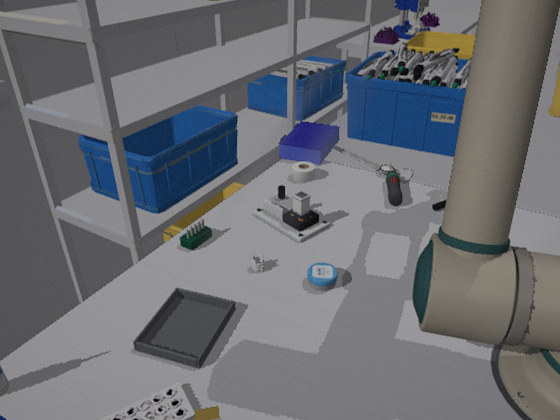

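The top view shows the socket plate near (320,215), the tray near (177,209), the gauge at (260,160), the small housing at (250,220), the tin at (255,268) and the labels at (402,190).

Run:
```python
from h import *
im=cv2.imread('pics/top1.png')
a=cv2.resize(im[175:255,285:365],(560,560),interpolation=cv2.INTER_CUBIC); cv2.imwrite('pics/crop1.png',a)
P=lambda u,v,z:ray('top',u,v,z).round(4)
for q in [(316,183),(349,192),(331,248),(295,238)]:print('plate',P(*q,.01))
for q in [(149,189),(202,185),(206,229),(152,234)]:print('tray',P(*q,.018))
print(P(300,140,0),'gauge',P(260,158,.04),'cap',P(250,218,.024),'tin',P(255,268,.024),'lab',P(402,190,.03))
```

```text
plate [ 0.6353 -0.1459  0.01  ]
plate [ 0.6191 -0.2304  0.01  ]
plate [ 0.4736 -0.1949  0.01  ]
plate [ 0.4907 -0.1047  0.01  ]
tray [0.5814 0.2702 0.018 ]
tray [0.6032 0.139  0.018 ]
tray [0.4928 0.1156 0.018 ]
tray [0.4689 0.2465 0.018 ]
[ 0.7495 -0.0964  0.    ] gauge [ 0.6794 -0.0009  0.04  ] cap [0.5285 0.0099 0.024 ] tin [ 0.4072 -0.0146  0.024 ] lab [ 0.6304 -0.3589  0.03  ]
```

View pics/crop1.png

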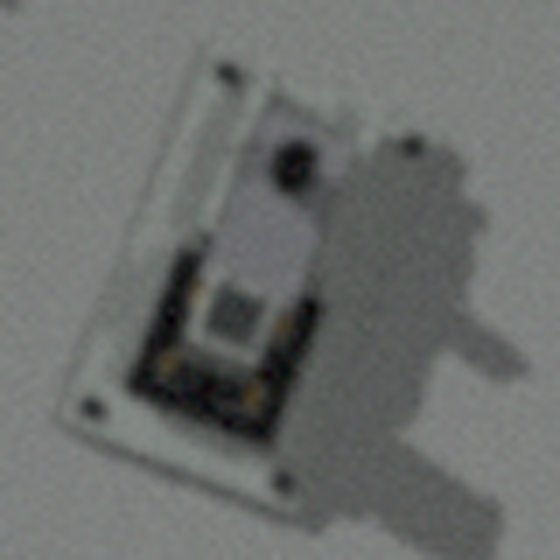

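The crop shows the module's cover top near crop (238,315), i.e. top-image pixel (319,220), and the knob near (295,163), i.e. (327,198). The socket's axis runs from lower left to upper right.

Run:
```python
from h import *
P=lambda u,v,z:ray('top',285+u/7-.43,175+v/7-.43,z).round(4)
for q in [(60,420),(305,522),(205,50)]:print('plate',P(*q,.01))
k=P(295,160,.071);m=P(238,318,.076);print(k,m,np.linalg.norm(k-m),np.arctan2(*(k-m)[[1,0]]))
for q in [(92,408),(284,482),(228,74),(410,146)]:print('screw',P(*q,.01))
for q in [(132,385),(272,440)]:print('hous',P(*q,.03))
```

```text
plate [ 0.4989 -0.0994  0.01  ]
plate [ 0.4702 -0.1881  0.01  ]
plate [ 0.6382 -0.1403  0.01  ]
[ 0.5853 -0.172   0.071 ] [ 0.5278 -0.1564  0.076 ] 0.059788042282717356 -0.26492715665365146
screw [ 0.5041 -0.1103  0.01  ]
screw [ 0.4837 -0.1798  0.01  ]
screw [ 0.63   -0.1492  0.01  ]
screw [ 0.609  -0.2163  0.01  ]
hous [ 0.51   -0.1234  0.03  ]
hous [ 0.4949 -0.1734  0.03  ]
```

Request:
drive_tool --rows '[[[0, 0, -0.085], [4, 4, 0], 5], [[0, 0, -0.085], [4, 4, 0], 5], [[0, 0, -0.085], [4, 4, 0], 5], [[0, 0, -0.085], [4, 4, 0], 5], [[0, 0, -0.085], [4, 4, 0], 5], [[0, 0, -0.085], [4, 4, 0], 5], [[0, 0, -0.085], [4, 4, 0], 5], [[0, 0, -0.085], [4, 4, 0], 5]]' --force 25

```text
clock: 1.1
position: [0.5421, -0.2093, 0.242]
ee_rot: [0.0, 0.99, -0.143, -0.0]
contact_force: [0.7, -0.6, 0.6]
width: 0.0502
gripper_force: 0.0
```

Request:
drive_tool --rows '[[[0, 0, 0], [0, 0, 0], 4], [[0, 0, 0], [0, 0, 0], 4]]'

```text
clock: 1.35
position: [0.5406, -0.2108, 0.2418]
ee_rot: [0.0, 0.99, -0.142, -0.001]
contact_force: [-0.2, -0.0, 0.2]
width: 0.0403
gripper_force: 0.0
```

Run:
```python
from h import *
s=manip.get_state();print(s['position'],s['ee_rot'],s['qpos'],s['width'])
c=eyes.get_calibration('wrist')
im=snap('wrist','w1.png')
np.save('c1.npy',c)
o=np.array([.528,-.1555,0]);x=np.array([.9588,-.284,0]);y=np.array([.284,.9588,0])
for n,p in dict(knob=o+.0605*x+[0,0,.071],mod=o+[0,0,.076],pl1=o-.045*x+.045*y+[0,0,.01],pl2=o-.045*x-.045*y+[0,0,.01],pl3=o+.105*x+.045*y+[0,0,.01],pl4=o+.105*x-.045*y+[0,0,.01]).items():print(n,proj('wrist',p,c).round(1))
```

```text
[ 0.54060952 -0.21077963  0.24176275] [ 2.36532100e-04  9.89935512e-01 -1.41516350e-01 -8.65797280e-04] [-4.91017908e-01  2.84952169e-01  1.49331489e+00 -1.05910877e-03
  1.36479112e+00  1.36398196e+00] 0.04033902804852223
knob [219.6 156.9]
mod [221.4 223.3]
pl1 [192.5 242.9]
pl2 [271.  243.2]
pl3 [183.6 106.4]
pl4 [271.  106.7]
```

View pics/w1.png

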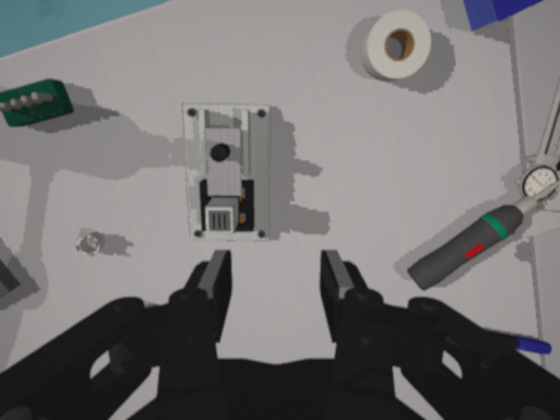

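The knob's top is at (220.5,152) and the module's top at (221,218). The plate corners are within 4 px of the prediction, so the estimate moves about 1.5 mm in +x. Now going over the knob and down.

Request:
drive_tool --rows '[[[0, 0, 0], [2.4, 1.9, -2], 4], [[0, 0, 0], [2.3, 1.85, -2], 4], [[0, 0, 0], [0, 0, -4], 4], [[0, 0, 0], [0, 0, -4], 4], [[0, 0, 0], [0, 0, -3], 4], [[0, 0, 0], [0, 0, -2], 4], [[0, 0, 0], [0, 0, -1.4], 4], [[0, 0, 0], [0, 0, 0], 4]]' --force 25

```text
clock: 2.4
position: [0.5871, -0.174, 0.0576]
ee_rot: [-0.0, 0.99, -0.143, -0.001]
contact_force: [0.4, -0.3, 0.1]
width: 0.0403
gripper_force: 0.0
```

Request:
drive_tool --rows '[[[0, 0, 0], [0, 0, 0], 1], [[0, 0, 0], [0, 0, 0], 1], [[0, 0, 0], [0, 0, 0], 1], [[0, 0, 0], [0, 0, 0], 1], [[0, 0, 0], [0, 0, 0], 1]]'

```text
clock: 3.02
position: [0.5893, -0.172, 0.0596]
ee_rot: [-0.001, 0.99, -0.142, 0.001]
contact_force: [1.2, 4.8, 1.9]
width: 0.0151
gripper_force: 25.6
```

Request:
drive_tool --rows '[[[0, 0, 0], [0.58, -0.17, 0], 1], [[0, 0, 0], [0.58, -0.17, 0], 1], [[0, 0, 0], [0.58, -0.17, 0], 1], [[0, 0, 0], [0.58, -0.17, 0], 1], [[0, 0, 0], [0.58, -0.17, 0], 1], [[0, 0, 0], [0.2, -0.06, 0], 1], [[0, 0, 0], [0, 0, 0], 1]]'

```text
clock: 3.9
position: [0.618, -0.1807, 0.0594]
ee_rot: [-0.001, 0.99, -0.142, -0.001]
contact_force: [-2.6, 6.1, 5.6]
width: 0.0147
gripper_force: 26.0
```

Request:
drive_tool --rows '[[[0, 0, 0], [0.29, -0.09, 0], 1], [[0, 0, 0], [0, 0, 0], 1]]'

```text
clock: 4.15
position: [0.6182, -0.1807, 0.0593]
ee_rot: [-0.002, 0.99, -0.142, -0.004]
contact_force: [-8.5, 6.6, 9.0]
width: 0.015
gripper_force: 26.4
```

Keeper is against its stop. Releasing and moving over the module.

Request:
drive_tool --rows '[[[0, 0, 0], [-0.3, 0.09, 0], 4.4], [[0, 0, 0], [0, 0, 0], 4.4], [[0, 0, 0], [0, 0, 0], 4.4], [[0, 0, 0], [0, 0, 3], 4.4], [[0, 0, 0], [0, 0, 4], 4.4], [[0, 0, 0], [-4.4, 1.37, 0], 4.4], [[0, 0, 0], [-4.45, 1.37, 0], 4.4], [[0, 0, 0], [0, 0, 0], 4.4]]'

```text
clock: 5.15
position: [0.5267, -0.1537, 0.1281]
ee_rot: [-0.0, 0.99, -0.142, -0.002]
contact_force: [0.6, -0.1, -0.4]
width: 0.0443
gripper_force: 0.0
```

Run:
```python
from h import *
s=manip.get_state();print(s['position'],s['ee_rot'],s['contact_force'],s['moment'],s['width'])
c=eyes.get_calibration('wrist')
im=snap('wrist','w2.png')
o=np.array([.5298,-.155,0]);x=np.array([.9588,-.284,0]);y=np.array([.284,.9588,0])
for n,p in dict(knob=o+.0905*x+[0,0,.071],mod=o+[0,0,.076],tcp=s['position']).items():print(n,proj('wrist',p,c).round(1))
for a,b in((-1,-1),(1,-1),(1,1),(-1,1)):print(proj('wrist',o+.013*a*x+.013*b*y+[0,0,.076],c).round(1))
```

```text
[ 0.52672849 -0.15365758  0.12812754] [-3.09080526e-04  9.89840012e-01 -1.42172234e-01 -1.92656039e-03] [ 0.61669149 -0.13074166 -0.41524193] [-0.0354316  -0.01097618 -0.06429915] 0.04425369721491351
knob [275.9  63.9]
mod [275.5 232.2]
tcp [274.4 280. ]
[297.6 253.3]
[298.5 210.5]
[252.5 210.4]
[253.2 253.1]
```

View pics/w2.png

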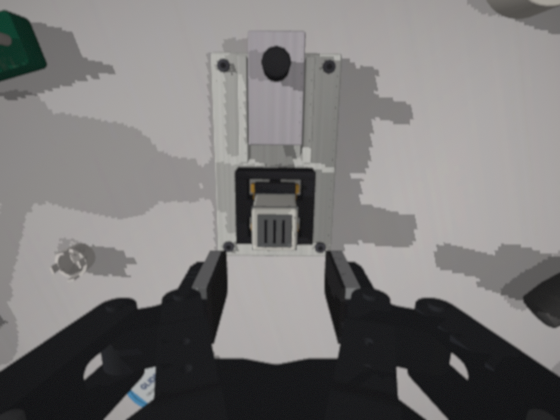

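Keeper is drawn clear. The module's top is at (275,231), within 1 px of the prediction, and centred in y between the fingers.

Request:
drive_tool --rows '[[[0, 0, 0], [0.3, -0.13, -2], 4.4], [[0, 0, 0], [0, 0, -2.5], 4.4], [[0, 0, 0], [0, 0, -2], 4.4], [[0, 0, 0], [0, 0, -0.9], 4.4], [[0, 0, 0], [0, 0, 0], 2.2], [[0, 0, 0], [0, 0, 0], 2.2], [[0, 0, 0], [0, 0, 0], 2.2], [[0, 0, 0], [0, 0, 0], 2.2]]' --force 70

```text
clock: 6.2
position: [0.5342, -0.1554, 0.0544]
ee_rot: [-0.001, 0.99, -0.143, 0.001]
contact_force: [3.5, 5.1, -6.2]
width: 0.0247
gripper_force: 70.3
```

Request:
drive_tool --rows '[[[-0.0418, 0.0124, 0], [0.03, 0.105, 0.05], 2.2], [[-0.0418, 0.0124, 0], [0.03, 0.105, 0.05], 2.2], [[-0.0418, 0.0124, 0], [0.03, 0.105, 0.05], 2.2], [[-0.0418, 0.0124, 0], [0.03, 0.105, 0.05], 2.2], [[0, 0, 0], [0, 0, 0], 2.2], [[0, 0, 0], [0, 0, 0], 2.2]]'

```text
clock: 6.95
position: [0.5354, -0.1511, 0.056]
ee_rot: [0.085, 0.986, -0.142, -0.012]
contact_force: [4.1, 5.8, -9.5]
width: 0.025
gripper_force: 71.0
```

Request:
drive_tool --rows '[[[0.0418, -0.0124, 0], [-0.03, -0.1, 0.056], 2.2], [[0.0418, -0.0124, 0], [-0.03, -0.1, 0.056], 2.2], [[0.0418, -0.0124, 0], [-0.03, -0.1, 0.056], 2.2], [[0.0418, -0.0124, 0], [-0.03, -0.1, 0.056], 2.2], [[0.0418, -0.0124, 0], [-0.03, -0.1, 0.056], 2.2], [[0.0418, -0.0124, 0], [-0.03, -0.1, 0.056], 2.2], [[0.0418, -0.0124, 0], [-0.03, -0.1, 0.056], 2.2], [[0.0418, -0.0124, 0], [-0.03, -0.1, 0.056], 2.2]]'

```text
clock: 7.95
position: [0.5321, -0.162, 0.0595]
ee_rot: [-0.085, 0.986, -0.141, 0.013]
contact_force: [3.3, 0.3, -19.7]
width: 0.0251
gripper_force: 69.7
```

Request:
drive_tool --rows '[[[0, 0, 0], [0, 0, 0], 2.2]]'

```text
clock: 8.07
position: [0.532, -0.1621, 0.0597]
ee_rot: [-0.085, 0.986, -0.142, 0.013]
contact_force: [4.0, -0.4, -17.7]
width: 0.0249
gripper_force: 70.3
```

Run:
```python
from h import *
s=manip.get_state();print(s['contact_force'],s['moment'])
a=snap('scene','s2.png')[160:250,230:350]; b=snap('wrist','w3.png')[130:330,150:400]
a=cv2.resize(a,(400,300),interpolation=cv2.INTER_CUBIC);b=cv2.resize(b,(375,300))
cv2.imwrite('pics/both.png',np.hstack([a,b])[:,:,::-1])
```

```text
[  3.97326297  -0.39802899 -17.67481836] [-0.74044095 -0.61964686 -0.13586093]
```

View pics/both.png

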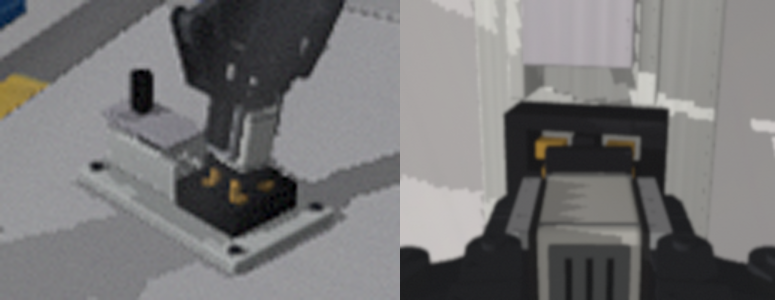

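The module is leaning with the jaws, its flange raised off the housing on one side. It is still held, so rocking on to the left, then right.

Request:
drive_tool --rows '[[[-0.0418, 0.0124, 0], [0.03, 0.1, 0.056], 2.2], [[-0.0418, 0.0124, 0], [0.03, 0.1, 0.056], 2.2], [[-0.0418, 0.0124, 0], [0.03, 0.1, 0.056], 2.2], [[-0.0418, 0.0124, 0], [0.03, 0.1, 0.056], 2.2], [[-0.0418, 0.0124, 0], [0.03, 0.1, 0.056], 2.2], [[-0.0418, 0.0124, 0], [0.03, 0.1, 0.056], 2.2], [[-0.0418, 0.0124, 0], [0.03, 0.1, 0.056], 2.2], [[-0.0418, 0.0124, 0], [0.03, 0.1, 0.056], 2.2]]'

```text
clock: 9.18
position: [0.5355, -0.1504, 0.0654]
ee_rot: [0.086, 0.986, -0.142, -0.012]
contact_force: [3.5, 3.7, -13.7]
width: 0.025
gripper_force: 71.7
```

Request:
drive_tool --rows '[[[0.0418, -0.0124, 0], [-0.03, -0.1, 0.056], 2.2], [[0.0418, -0.0124, 0], [-0.03, -0.1, 0.056], 2.2], [[0.0418, -0.0124, 0], [-0.03, -0.1, 0.056], 2.2], [[0.0418, -0.0124, 0], [-0.03, -0.1, 0.056], 2.2], [[0.0418, -0.0124, 0], [-0.03, -0.1, 0.056], 2.2], [[0.0418, -0.0124, 0], [-0.03, -0.1, 0.056], 2.2], [[0.0418, -0.0124, 0], [-0.03, -0.1, 0.056], 2.2], [[0.0418, -0.0124, 0], [-0.03, -0.1, 0.056], 2.2]]'

```text
clock: 10.18
position: [0.5324, -0.1601, 0.072]
ee_rot: [-0.086, 0.986, -0.141, 0.013]
contact_force: [0.0, 0.2, -1.6]
width: 0.0249
gripper_force: 73.2
```

Request:
drive_tool --rows '[[[0, 0, 0], [0, 0, 0], 2.2], [[0, 0, 0], [0, 0, 0], 2.2]]'

```text
clock: 10.42
position: [0.5324, -0.16, 0.0708]
ee_rot: [-0.086, 0.986, -0.141, 0.013]
contact_force: [-0.1, -0.0, -0.7]
width: 0.0246
gripper_force: 73.2
```

Wrist force drops to the module's weight: it is free. Lifting, straightening, carrying to the tray.

Request:
drive_tool --rows '[[[0, 0, 0], [0, 0, 1.5], 2.2], [[0, 0, 0], [0, 0, 2], 2.2], [[-0.0418, 0.0124, 0], [0, 0, 1], 2.2], [[-0.0418, 0.0124, 0], [0, 0, 0.5], 2.2], [[-0.0418, 0.0124, 0], [0, 1, 0], 2.2], [[-0.0418, 0.0124, 0], [0, 2.5, 0], 2.2], [[0, 0, 0], [0, 4, 0], 2.2], [[0, 0, 0], [0, 4.5, 0], 2.2]]'

```text
clock: 11.42
position: [0.5327, -0.0387, 0.121]
ee_rot: [0.0, 0.99, -0.142, 0.001]
contact_force: [-0.5, 1.2, -1.6]
width: 0.025
gripper_force: 73.1
```

Request:
drive_tool --rows '[[[0, 0, 0], [0, 4.5, 0], 2.2], [[0, 0, 0], [0, 4.5, 0], 2.2], [[0, 0, 0], [0, 4.5, 0], 2.2], [[0, 0, 0], [0.3, 4, 0], 2.2], [[0, 0, 0], [0, 3, 0], 2.2], [[0, 0, 0], [0, 1.8, 0], 2.2], [[0, 0, 0], [0, 0.9, 0], 2.2], [[0, 0, 0], [0, 0, 0], 2.2]]'

```text
clock: 12.42
position: [0.5353, 0.1918, 0.12]
ee_rot: [0.0, 0.99, -0.142, 0.0]
contact_force: [-0.1, -0.5, -0.3]
width: 0.0252
gripper_force: 73.1
```

Run:
```python
from h import *
s=manip.get_state();print(s['position'],s['ee_rot'],s['contact_force'],s['moment'],s['width'])
a=snap('scene','s3.png')[210:370,120:333]; b=snap('wrist','w4.png')
a=cv2.resize(a,(400,300),interpolation=cv2.INTER_CUBIC);b=cv2.resize(b,(400,300))
cv2.imwrite('pics/both2.png',np.hstack([a,b])[:,:,::-1])
```

```text
[0.53534993 0.19179457 0.11995881] [ 2.73409489e-04  9.89887434e-01 -1.41854812e-01  7.09159671e-05] [-0.12244189 -0.47753638 -0.32376939] [-0.01085886  0.00232175 -0.00407153] 0.025198546659488383
```

View pics/both2.png

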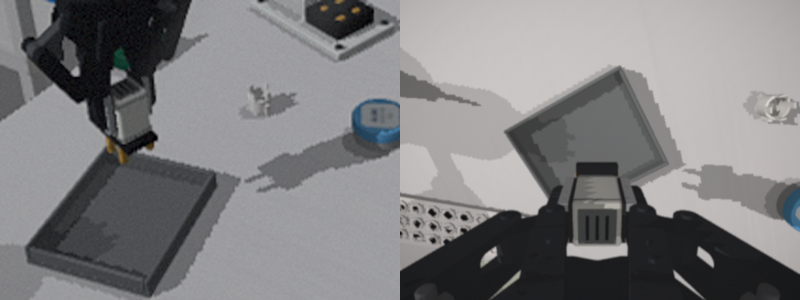

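The module hangs upright in the jaws over the tray's middle, with the flange's far edge at wrist pixel ~(276,228). Checking pitch slip numerically.

Run:
```python
from h import *
s=manip.get_state();g=s['position']+[0,0,.0076]
x=np.array([.9588,-.284,0]);z=np.array([0,0,1])
for p in(0,-5,5):
    t=np.radians(p);X=x*np.cos(t)-z*np.sin(t);Z=z*np.cos(t)+x*np.sin(t)
    print(p,[proj('wrist',g+a*X+b*Z).round(0) for a,b in((.02,-.026),(.013,-.026),(.013,.014),(-.013,.014))])
im=cv2.imread('pics/w4.png')[:,:,1];print(im[215:350:3,276])
```

```text
0 [array([275., 223.]), array([274., 237.]), array([274., 275.]), array([274., 338.])]
-5 [array([275., 219.]), array([274., 233.]), array([274., 280.]), array([274., 339.])]
5 [array([275., 226.]), array([274., 241.]), array([274., 271.]), array([274., 337.])]
[106 107 106 107  58  30  30  33  34  31  62 115 125 125 125 126 126 126
 125 127 127  87 114 146 116 117  73  62  63  41  25  23  25  25  25  27
  25  25  24  25  33  61 101 161 187]
```

Pitch slip is about nil. Lowering.

Request:
drive_tool --rows '[[[0, 0, 0], [0, 0, -2.5], 2.2], [[0, 0, 0], [0, 0, -2.5], 2.2], [[0, 0, 0], [0, 0, -1.5], 2.2], [[0, 0, 0], [0, 0, -0.5], 2.2], [[0, 0, 0], [0, 0, -0.2], 2.2], [[0, 0, 0], [0, 0, -0.1], 2.2], [[0, 0, 0], [0, 0, 0], 2.2]]'

```text
clock: 13.4
position: [0.5357, 0.1921, 0.0473]
ee_rot: [-0.0, 0.99, -0.142, 0.001]
contact_force: [-0.2, -0.9, -0.4]
width: 0.0251
gripper_force: 73.1
```

Request:
drive_tool --rows '[[[0, 0, 0], [0, 0, -0.1], 2.2], [[0, 0, 0], [0, 0, -0.1], 2.2], [[0, 0, 0], [0, 0, 0], 2.2]]'

```text
clock: 13.78
position: [0.5353, 0.1919, 0.0448]
ee_rot: [0.0, 0.99, -0.142, -0.0]
contact_force: [0.4, -0.4, -0.7]
width: 0.0251
gripper_force: 73.1
```

Request:
drive_tool --rows '[[[0, 0, 0], [0, 0, -0.1], 2.2], [[0, 0, 0], [0, 0, -0.05], 2.2], [[0, 0, 0], [0, 0, 0], 2.2]]'

```text
clock: 14.15
position: [0.5353, 0.1919, 0.0432]
ee_rot: [0.0, 0.99, -0.142, -0.0]
contact_force: [0.1, -0.3, -1.4]
width: 0.025
gripper_force: 73.1
```

Request:
drive_tool --rows '[[[0, 0, 0], [0, 0, -0.07], 2.2], [[0, 0, 0], [0, 0, 0], 2.2]]'

```text
clock: 14.4
position: [0.5353, 0.1919, 0.0425]
ee_rot: [0.0, 0.99, -0.142, -0.0]
contact_force: [0.3, -0.3, -1.4]
width: 0.0249
gripper_force: 73.1
```

Request:
drive_tool --rows '[[[0, 0, 0], [0, 0, -0.07], 2.2], [[0, 0, 0], [0, 0, 0], 2.2]]'

```text
clock: 14.65
position: [0.5354, 0.1919, 0.0422]
ee_rot: [0.0, 0.99, -0.142, 0.0]
contact_force: [-1.2, 0.1, 2.1]
width: 0.0254
gripper_force: 73.8
```

Request:
drive_tool --rows '[[[0, 0, 0], [0, 0, -0.07], 2.2], [[0, 0, 0], [0, 0, 0], 2.2]]'

```text
clock: 14.9
position: [0.5355, 0.1919, 0.0422]
ee_rot: [-0.0, 0.99, -0.142, 0.0]
contact_force: [-1.8, -0.7, 7.7]
width: 0.0253
gripper_force: 74.5
```

Request:
drive_tool --rows '[[[0, 0, 0], [0, 0, -0.07], 2.2], [[0, 0, 0], [0, 0, 0], 2.2]]'

```text
clock: 15.15
position: [0.5355, 0.1919, 0.0421]
ee_rot: [-0.0, 0.99, -0.142, 0.0]
contact_force: [-2.9, -0.5, 11.0]
width: 0.0251
gripper_force: 75.0
```

The feet are down on the tray floor. Easing off, opening and lifting.

Request:
drive_tool --rows '[[[0, 0, 0], [0, 0, 0.1], 2.2], [[0, 0, 0], [0, 0, 0], 3], [[0, 0, 0], [0, 0, 0], 4.4], [[0, 0, 0], [0, 0, 0], 4.4], [[0, 0, 0], [0, 0, 1], 4.4], [[0, 0, 0], [0, 0, 3], 4.4], [[0, 0, 0], [0, 0, 4], 4.4], [[0, 0, 0], [0, 0, 1], 4.4]]' --force 25

```text
clock: 16.15
position: [0.5373, 0.1924, 0.1347]
ee_rot: [-0.001, 0.99, -0.142, 0.003]
contact_force: [0.4, 0.2, -0.2]
width: 0.0435
gripper_force: 0.0
```

Run:
```python
from h import *
s=manip.get_state();print(s['position'],s['width'])
a=snap('scene','s4.png')[210:370,120:333]; b=snap('wrist','w5.png')
a=cv2.resize(a,(400,300),interpolation=cv2.INTER_CUBIC);b=cv2.resize(b,(400,300))
cv2.imwrite('pics/both3.png',np.hstack([a,b])[:,:,::-1])
```

```text
[0.53726914 0.19236019 0.13469843] 0.04354215005932241
```

View pics/both3.png

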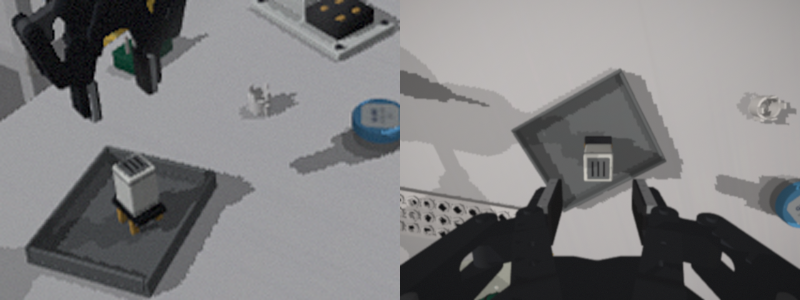

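The module stands upright in the tray. Going back to the knob.

Request:
drive_tool --rows '[[[0, 0, 0], [0, -3, 0], 4], [[0, 0, 0], [0, -4.8, 0], 4], [[0, 0, 0], [0, -4.8, 0], 4], [[0, 0, 0], [0, -4.8, 0], 4], [[0, 0, 0], [0, -4.8, 0], 4], [[0, 0, 0], [2, -4.8, 0], 4], [[0, 0, 0], [3, -4.3, 0], 4], [[0, 0, 0], [2.5, -4, 0], 4]]'

```text
clock: 17.25
position: [0.6102, -0.1625, 0.1296]
ee_rot: [-0.0, 0.99, -0.142, -0.001]
contact_force: [0.1, 0.4, 0.1]
width: 0.04
gripper_force: 0.0
```

Request:
drive_tool --rows '[[[0, 0, 0], [0.5, -2, 0], 4], [[0, 0, 0], [0, 0, 0], 4]]'

```text
clock: 17.5
position: [0.6143, -0.1816, 0.1298]
ee_rot: [-0.0, 0.99, -0.143, -0.002]
contact_force: [-0.4, -0.6, -0.8]
width: 0.0403
gripper_force: 0.0
```

Request:
drive_tool --rows '[[[0, 0, 0], [0.3, 0.05, -3], 4], [[0, 0, 0], [0, 0, -2.5], 4], [[0, 0, 0], [0, 0, -1.7], 4], [[0, 0, 0], [0, 0, 0], 1], [[0, 0, 0], [0, 0, 0], 1], [[0, 0, 0], [0, 0, 0], 1], [[0, 0, 0], [0, 0, 0], 1], [[0, 0, 0], [0, 0, 0], 1]]' --force 25

```text
clock: 18.5
position: [0.6173, -0.1803, 0.0592]
ee_rot: [-0.0, 0.99, -0.142, -0.001]
contact_force: [-3.9, 0.1, -5.3]
width: 0.0148
gripper_force: 25.9
```

Request:
drive_tool --rows '[[[0, 0, 0], [-0.58, 0.17, 0], 1], [[0, 0, 0], [-0.58, 0.17, 0], 1], [[0, 0, 0], [-0.58, 0.17, 0], 1], [[0, 0, 0], [-0.58, 0.17, 0], 1], [[0, 0, 0], [-0.58, 0.17, 0], 1], [[0, 0, 0], [-0.2, 0.06, 0], 1], [[0, 0, 0], [0, 0, 0], 1]]'

```text
clock: 19.38
position: [0.5884, -0.1715, 0.0594]
ee_rot: [-0.0, 0.99, -0.142, 0.001]
contact_force: [5.8, 0.0, -11.5]
width: 0.0149
gripper_force: 25.2
```

Request:
drive_tool --rows '[[[0, 0, 0], [-0.29, 0.09, 0], 1], [[0, 0, 0], [0, 0, 0], 1]]'

```text
clock: 19.62
position: [0.5883, -0.1715, 0.0596]
ee_rot: [0.0, 0.99, -0.142, 0.004]
contact_force: [10.3, -1.9, -16.4]
width: 0.0147
gripper_force: 24.9
```

Against the forward stop. Releasing and retreating for a final look.

Request:
drive_tool --rows '[[[0, 0, 0], [0.29, -0.09, 0], 1], [[0, 0, 0], [0, 0, 0], 4], [[0, 0, 0], [0, 0, 0], 4], [[0, 0, 0], [0, 0, 0], 4], [[0, 0, 0], [0, 0, 2], 4], [[0, 0, 0], [0, 0, 4], 4], [[0, 0, 0], [-4, -2, 4], 4], [[0, 0, 0], [-4, -3, 2], 4]]'

```text
clock: 20.62
position: [0.5074, -0.2219, 0.1823]
ee_rot: [0.001, 0.99, -0.141, 0.002]
contact_force: [-0.5, -0.4, 0.9]
width: 0.0402
gripper_force: 0.0
```

Request:
drive_tool --rows '[[[0, 0, 0], [-3, -4, 1], 4], [[0, 0, 0], [-2, -3, 0], 4], [[0, 0, 0], [0, 0, 0], 4]]'

```text
clock: 21.0
position: [0.456, -0.2934, 0.1903]
ee_rot: [0.001, 0.99, -0.144, 0.0]
contact_force: [0.3, 0.5, 0.9]
width: 0.0402
gripper_force: 0.0
```

Run:
```python
from h import *
s=manip.get_state();print(s['position'],s['contact_force'])
a=snap('top','t9.png')[140:290,140:420]; b=snap('scene','s9.png')[150:370,120:370]
o=np.array([.5298,-.155,0]);x=np.array([.9588,-.284,0])
print([proj('top',o+d*x+[0,0,.071]).round(1) for d in(.0605,.0905)])
a=cv2.resize(a,(448,240));b=cv2.resize(b,(340,300));a=cv2.copyMakeBorder(a,0,60,0,0,0)
cv2.imwrite('pics/fin.png',np.hstack([a,b])[:,:,::-1])
```

```text
[ 0.45595088 -0.29338373  0.19032501] [0.29877287 0.45443314 0.87875352]
[array([326.9, 196.4]), array([331.2, 185.1])]
```

View pics/fin.png

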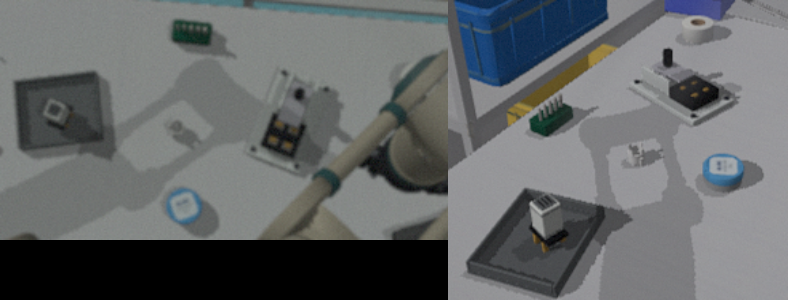

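The module is upright in the tray. The knob is at about (326,198), its shut position, and the gauge, tin, housing and labels are where they were.

```bash
python3 -c "
from rig import job
print(job.sign_off())"
```

```text
the job is handed in; nothing more can be done
None
```

The job is done and handed in at about 21 s: keeper slid fully back, module rocked out left then right and set upright in the tray, keeper slid fully forward again, and everything else left where it was.

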